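# Start the bowl warmer under the lidded red bowl

## Task

Start the bowl warmer that the lidded red bowl is standing on: flip its hinged guard cover up until it stays open by itself, then press the green button beneath fully in so that it stays in, and leave the guard up. Leave the other warmer's guard and button alone, and do not disturb the bowls or the things standing or lying about.

Things in the scene. Friction and masses are not known exactly. Their poses are not given: they have to be found in the camera images.
- red_warmer: stainless bowl warmer fixed to the table, 170 mm wide: at the back a round hot plate (top 66 mm high), in front a grey panel sloping 15 degrees down to the robot. Origin on the table, x axis from its front (-140 mm) to its back (+160 mm), z up. This one carries the red lidded bowl, 62 mm behind the origin. The two warmers are alike; either may stand on the left.
- black_warmer: stainless bowl warmer fixed to the table, 170 mm wide: at the back a round hot plate (top 66 mm high), in front a grey panel sloping 15 degrees down to the robot. Origin on the table, x axis from its front (-140 mm) to its back (+160 mm), z up. This one carries the black bowl.
- red_guard (a joint): angle of the guard of the red bowl's warmer, rad: 0 shut (parallel to the panel, 28 mm above it), 1.4 open stop, where it leans 25 degrees from vertical towards the robot, over the button. A weak over-centre spring (under 1 N at the lip) pulls it shut below about 0.7 rad and flips it open and holds it above about 0.9 rad.
- red_button (a joint): travel of the start button of the red bowl's warmer, m: 0 out, 0.008 fully in. It moves along the panel's normal (down and away from the robot, 15 degrees from vertical), is held by friction of about 4 N all the way and stays where it is left. Pressing until 12 N is safe and sure.
- red_hinge (a point): centre of the hinge axis of that guard, along the warmer's y axis. The guard is a clear plate with an orange rim, 92 mm wide, 5 mm thick, hinged at its back edge.
- red_lip (a point): middle of the front edge of that guard's orange lip (56 mm wide, 4 mm thick), 80 mm from the hinge axis. Shut, it is about 100 mm above the table and stands 15 mm out past the panel's front edge, with free space below it. It swings up and then away from the robot.
- red_top (a point): centre of the top of that start button: a green round cap, 28 mm in diameter, standing 15.5 mm proud of the panel, 32 mm in front of the hinge measured along the panel, between 23 mm high steel cheeks that are 82 mm apart.
- black_guard (a joint): guard angle of the other warmer, same make, 0 shut.
- black_button (a joint): button travel of the other warmer, same make, m, 0 out.
- red_bowl: red lacquer bowl, 150 mm wide and 60 mm high, origin at the centre of its underside, on the warmer to be started.
- red_lid: dark red bowl lid, 151 mm wide, 47 mm high, lying on the red bowl (bowl and lid together 107 mm high); origin at the centre of its underside.
- black_bowl: black lacquer bowl, 152 mm wide, 78 mm high, on the other warmer.
- probe: probe thermometer, 174 x 22 x 14 mm, lying on the table; bystander.
- spoon: measuring spoon, 132 mm long, 16 mm high, lying on the table; bystander.

How it is judged:
By the outcome, as a careful person would: the job done as asked, in the order asked, and still so for the second after the job is handed in, with the robot touching nothing.
It also fails if it takes over 38 s, if anything falls off the work surface, if the arm or the gripper's body presses on something with over 40 N, if the wrist force passes 120 N, or if a joint passes its speed limit or range.

## Robot

A 7-joint arm with a two-finger parallel gripper is mounted at the origin on a cart in front of the work surface, level with it; the furniture and walls round the work are solid. World frame = base frame: x ahead of the robot, y to its left, z up, the work surface at z = 0. Lengths are in m, angles in degrees, forces in N, time in s.
With the tool pointing down it reaches from about 0.425 to 0.875 m from the base axis. Payload 4.7 kg.
Tool frame: the origin (TCP) lies midway between the tips of the shut fingers; the grasp point (between the pads) lies 19 mm behind it; z points along the fingers, y is the line along which they close (so a half turn about z gives the same grasp; the last joint's range is limited). The gripper opens to 87 mm and grips with 3 to 60 N. Pads are 19 mm wide; open, the fingers measure 117 mm over their backs; the gripper's body (75 mm by 190 mm) begins 51 mm behind the grasp point.
Start: joints at [74.146, 18.392, -4.016, 83.108, 1.295, 78.541, -3.26], TCP at [0.186, -0.623, 0.199] pointing down, gripper open.
Joint ranges: [-163.93, 163.93], [-17.29, 119.83], [-79.2, 71.16], [3.27, 140.29], [-89.18, 269.18], [5.43, 117.66], [-154.24, 154.24]. Speed limits (degrees/s): [147.25, 147.25, 180, 180, 180, 180, 180].

## Interface

Orientations are given as [roll, pitch, yaw] about the fixed x, y, z axes, in that order (R = Rz(yaw) Ry(pitch) Rx(roll)).
In Python, from cell import env, viewer, boxes_of, masks_of gives the robot as it stands. The module is installed in compiled form; this text tells all that it offers.
- The arm moves only by the tool apply_moves, never from a script. Its argument "moves" is a list of rows, each a list of 7 numbers: the shift along the tool's x, y, z scaled (see below), then the turn, a rotation vector about the tool's x, y, z scaled (see below), then the opening, from 0 (shut) to 1 (fully open). A call has 1 to 20 rows; each row is the pose to reach, as a shift and turn from the pose commanded when the call began, along the tool's axes at that moment; what a row does not reach only later rows make up. The controller multiplies each number of a shift by 0.2 m and each number of a turn by 1.5 rad. A row lasts 1/10 s, in which the tool goes at most 50 mm and 8.59 degrees, less where a joint would pass 70% of its speed; a pose out of reach is approached as far as the arm can. A call with a number of a shift or a turn outside -1 to 1 is refused whole. A call with a gripper value outside its range is refused whole. The fingers move at their own pace and stop on an object; "grip_force" is the grip in N (left out, the last holds). Time passes only in rows, so rows that repeat a pose let the fingers close. It gives the time, the measured TCP pose, the force, the opening and the grip force at its end, in the units of the state.
- env.get_obs(): the state, without advancing time (a new reading comes with each control period).
- viewer.read_camera(name): name is "side" or "top" or "wrist"; returns the picture (384x512x3 uint8, red, green, blue); there is no depth.
- viewer.get_calibration(name): a dict with "fov_y" (degrees; the focal length in pixels is half the picture's height over the tangent of half this angle, whatever the lens; pixels are square), "cx", "cy" (the principal point, pixels), "k1" (the pictures are not rectified: a ray, as slopes to the right and down, at radius r is drawn at 1 + k1 r^2 times it, then the intrinsics apply), "position" and "orientation" of the camera in the world. Camera axes: x right, y up, looking along -z (the intrinsics and any distortion apply to the point x, -y, -z); pixel columns grow to the right and rows downward; lengths in m; the calibration is good to about 2 mm. A picture is of the moment at which its call begins: read the wrist's pose just before it. get_calibration takes no time and is no camera call; for the wrist camera it gives the pose at the moment of the call.
- env.sign_off(): hands the job in; it is judged then, once.
Trained networks look in the newest picture that a camera, given by its name, has taken for a name from the list of things; names that differ only in an ending like _2 or _b are one class to them, and where a whole thing is asked for, a point or a joint stands for the part that bears it (a point fixed in the world has none). Each returns a list of dicts, best first, with "conf" (0 to 1); they miss things now and then, are a little off and sometimes report something else, mostly with a low value. They report only what shows in the picture. A call takes as long as a camera call.
- boxes_of(camera, target): "location" ([column, row] in pixels, amid what is visible of it).
- masks_of(camera, target): "pixels" (384x512 bool, what is visible of it) and "location" ([column, row] in pixels, amid what is visible of it).
The state is a dict: "time_s": time; "qpos": joint angles; "joint_velocities": joint speeds; "effort": joint torques, N m; "tool_pos": TCP position; "tool_rot": TCP orientation; "force": force on the tool from outside, world axes, zero at the start; "wrist_torque": the same for the moment, N m; "grip_width": finger opening in m; "grasp_force": force on a finger pad.
Only numpy, scipy, OpenCV 4.12 (cv2) and the standard library are available. Lean on these libraries where they do the work, as an engineer would, in place of code of your own. Each camera call takes 0.05 s, during which the arm holds its last target. There are 200 camera calls.

## Working session

There is one attempt and no reset: what is moved stays moved. The work goes in short steps, Python scripts to look and compute and a tool call to move; the robot and the scene stay as the last step left them, time stands still between calls to the robot, and variables do not carry over. Pictures are saved under pics/ and viewed, at most 10 in all, crops included, and the job is handed in when it is done.

Besides the shell and the picture viewer there is one more tool, called as name([rows], argument=value, ...), one row to a line, values as JSON. apply_moves: Moves the arm, as the interface text tells. Shifts and turns lie within -1 to 1; 1 stands for 0.2 m of shift or 1.5 rad of turn. Its arguments: {"type":"object","properties":{"moves":{"type":"array","items":{"type":"array","items":{"type":"number","minimum":-1,"maximum":1}}},"grip_force":{"type":"number"}},"required":["moves"]}

```bash
mkdir -p pics
cat > h.py <<'E'
import numpy as np, cv2
from scipy.spatial.transform import Rotation as R
from cell import env, viewer, boxes_of, masks_of
def rot(o):
    o=np.array(o,float)
    if o.shape==(3,3): return o
    if o.shape==(4,): raise Exception(o)
    return R.from_euler('xyz',o,degrees=True).as_matrix()
def ray(c,px):
    f=192/np.tan(np.radians(c['fov_y']/2))
    d=np.array([(px[0]-c['cx'])/f,(px[1]-c['cy'])/f]); u=d.copy()
    for _ in range(30): u=d/(1+c['k1']*(u@u))
    v=rot(c['orientation'])@np.array([u[0],-u[1],-1.])
    return np.array(c['position']),v/np.linalg.norm(v)
def onz(c,px,z):
    p,v=ray(c,px); return p+v*(z-p[2])/v[2]
def proj(c,P):
    f=192/np.tan(np.radians(c['fov_y']/2))
    q=rot(c['orientation']).T@(np.array(P)-c['position']); u=np.array([q[0],-q[1]])/-q[2]
    u=u*(1+c['k1']*(u@u)); return [c['cx']+f*u[0],c['cy']+f*u[1]]
def tri(rs):
    A=sum(np.eye(3)-np.outer(v,v) for p,v in rs); b=sum((np.eye(3)-np.outer(v,v))@p for p,v in rs)
    X=np.linalg.solve(A,b); return X,[np.linalg.norm((np.eye(3)-np.outer(v,v))@(X-p)) for p,v in rs]
E
python3 - <<'E'
from h import *
print(env.get_obs())
ims=[]
for n in ['top','side']:
    im=viewer.read_camera(n); c=viewer.get_calibration(n); print(n,c)
    cv2.imwrite(f'pics/{n}0.png',im[:,:,::-1])
    for t in ['red_warmer','black_warmer','red_hinge','red_lip','red_top','red_guard','red_button','red_bowl','red_lid','black_bowl','probe','spoon']:
        print(t,[(np.round(b['location'],1).tolist(),round(b['conf'],2)) for b in boxes_of(n,t)[:3]])
E
```

```text
{'time_s': 0.0, 'qpos': array([74.14743565, 18.43858671, -4.01550305, 83.17547339,  1.29477788,
       78.54049944, -3.26157252]), 'joint_velocities': array([-0.07639364, -0.02844147, -0.02377041,  0.05081551,  0.01418875,
       -0.01807975, -0.04101276]), 'effort': array([ 1.89170796e-04, -4.91285706e+01, -4.03959313e-01, -3.12524378e+01,
       -6.40598964e-02,  4.39020200e-02,  2.11754282e-04]), 'tool_pos': array([ 0.18613161, -0.6221518 ,  0.19806191]), 'tool_rot': array([-1.79890672e+02,  5.57825307e-03,  1.66606881e+01]), 'force': array([-0.29055041, -0.70477784, -0.4003902 ]), 'wrist_torque': array([-0.000915  , -0.01630941,  0.01208563]), 'grasp_force': 0.0, 'grip_width': 0.0873469621692457}
top {'fov_y': 55.87048663765087, 'cx': 263.59091254414665, 'cy': 190.75176444455553, 'k1': -0.08400357015022772, 'position': array([ 0.37797408, -0.00829122,  0.95220807]), 'orientation': array([ 12.39824526,   0.36982783, -90.81371258])}
red_warmer [([336.9, 170.3], 0.84)]
black_warmer [([211.6, 167.4], 0.59), ([283.3, 259.7], 0.3)]
red_hinge [([346.7, 191.6], 0.69)]
red_lip [([346.0, 1
[... 337 characters left out ...]
3, 190.1], 0.16)]
side {'fov_y': 54.55375868825377, 'cx': 259.90311373750666, 'cy': 190.7721761620608, 'k1': -0.008878401648057978, 'position': array([0.32379654, 0.6629522 , 0.66661422]), 'orientation': array([ 5.20904476e+01,  1.02560512e-01, -1.59834579e+02])}
red_warmer [([257.5, 167.3], 0.61)]
black_warmer [([198.0, 247.6], 0.93)]
red_hinge [([289.3, 151.0], 0.92)]
red_lip [([286.6, 152.7], 0.77)]
red_top []
red_guard [([285.9, 150.3], 0.79)]
red_button [([195.7, 247.9], 0.52)]
red_bowl [([236.9, 148.9], 0.72)]
red_lid [([236.1, 134.7], 0.85)]
black_bowl [([169.3, 207.6], 0.86), ([323.9, 226.0], 0.62), ([291.2, 149.9], 0.29)]
probe [([325.3, 225.7], 0.53)]
spoon [([284.7, 232.0], 0.59)]
```

Run:
```python
import cv2,numpy as np
a=cv2.imread('pics/top0.png')[60:310,130:430]; b=cv2.imread('pics/side0.png')[80:300,120:384]
cv2.imwrite('pics/top1.png',cv2.resize(a,(720,600),interpolation=cv2.INTER_CUBIC)); cv2.imwrite('pics/side1.png',cv2.resize(b,(720,600),interpolation=cv2.INTER_CUBIC))
```

```text
(no output)
```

View pics/top1.png

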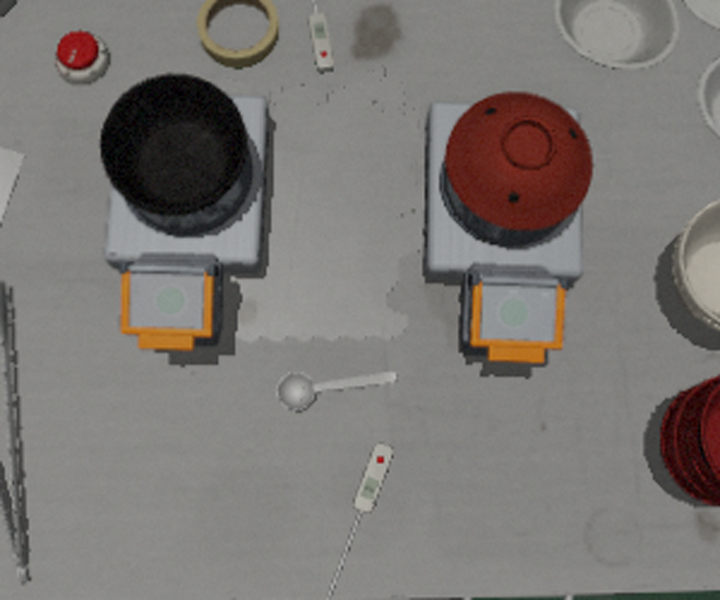

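View pics/side1.png

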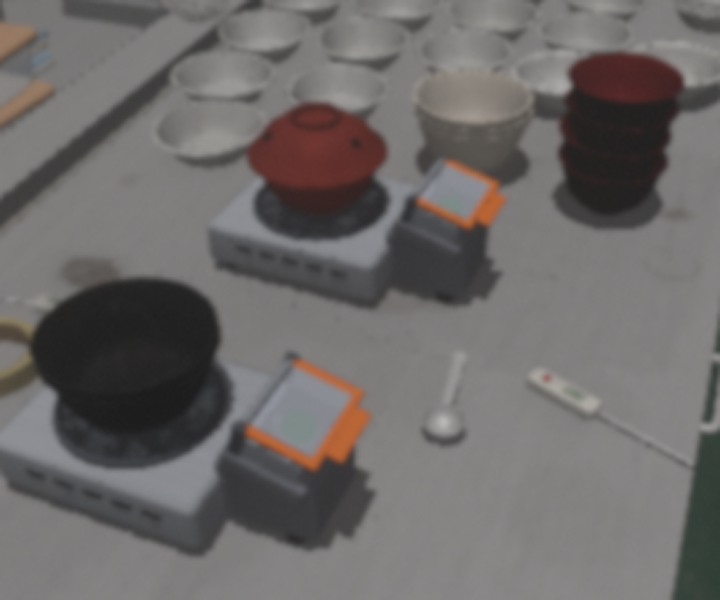

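The red warmer is on the right. Its shut guard's lip front edge is at about crop (515,360), which is full-picture (345,210). The spoon and probe lie to its left, clear of it. Next I'll measure the hinge and lip.

Run:
```python
from h import *
T=viewer.get_calibration('top'); S=viewer.get_calibration('side')
f=lambda u,v:(130+u*300/720,60+v*250/600)
g=lambda u,v:(120+u*264/720,80+v*220/600)
for n,u,v,z in [('rimBL',478,280,.121),('rimBR',566,288,.121),('lipFL',487,359,.1),('lipFR',546,363,.1),('lipL_black',140,348,.1),('lipR_black',193,350,.1),('whiteL_front',427,277,.06),('whiteR_front',580,277,.06),('whiteL_back',430,104,.06),('whL_b',107,263,.06),('whR_b',265,272,.06)]:
    print(n,np.round(onz(T,f(u,v),z),4))
# side: lip front corners (near robot): visible (505,197) right end of lip, (487,226) left end
for n,a,b in [('lipF_right',(546,363),(503,200)),('lipF_left',(487,359),(483,226))]:
    X,e=tri([ray(T,f(*a)),ray(S,g(*b))]); print(n,X.round(4),np.round(e,4))
for n,m in [('top','red_lid'),('top','red_guard'),('side','red_lid')]:
    pass
# orange mask centroids
for n,C in [('top',T),('side',S)]:
    im=cv2.imread(f'pics/{n}0.png'); h=cv2.cvtColor(im,cv2.COLOR_BGR2HSV)
    m=((h[...,0]>8)&(h[...,0]<22)&(h[...,1]>150)).astype('uint8')
    k,l,s,c=cv2.connectedComponentsWithStats(m)
    for i in range(1,k):
        if s[i,4]>30: print(n,s[i],c[i].round(1))
```

```text
rimBL [ 0.5926 -0.1617  0.121 ]
rimBR [ 0.5831 -0.249   0.121 ]
lipFL [ 0.5168 -0.1703  0.1   ]
lipFR [ 0.5117 -0.2292  0.1   ]
lipL_black [0.5332 0.1758 0.1   ]
lipR_black [0.5304 0.1224 0.1   ]
whiteL_front [ 0.6124 -0.1188  0.06  ]
whiteR_front [ 0.6101 -0.2827  0.06  ]
whiteL_back [ 0.8121 -0.1308  0.06  ]
whL_b [0.6335 0.223  0.06  ]
whR_b [0.6206 0.0532 0.06  ]
lipF_right [ 0.5146 -0.2296  0.0975] [0.0025 0.0025]
lipF_left [ 0.5194 -0.1698  0.101 ] [0.0028 0.0028]
top [181 173  38  33 383] [200.6 194.3]
top [326 178  39  33 388] [343.9 199.7]
side [280 146  24  18  93] [296.4 156.3]
side [211 213  44  39 299] [239.6 237.8]
```

```bash
cat >> h.py <<'E'
def tgt_rot(yaw,tilt):
    b=R.from_euler('xyz',[180,0,yaw],degrees=True); return b*R.from_rotvec([0,np.radians(tilt),0])
def plan(p0,R0,pts):
    for p,yaw,tilt in pts:
        d=R0.inv().apply(np.array(p)-p0)/.2; w=(R0.inv()*tgt_rot(yaw,tilt)).as_rotvec()/1.5
        print(np.round(np.r_[d,w],3).tolist())
def now():
    o=env.get_obs(); return o['tool_pos'],R.from_euler('xyz',o['tool_rot'],degrees=True)
E
python3 - <<'E'
from h import *
T=viewer.get_calibration('top')
print(onz(T,(130+690*300/720,60+440*250/600),.15), onz(T,(130+650*300/720,60+440*250/600),.15))
S=viewer.get_calibration('side')
print(onz(S,(120+625*264/720,80+75*220/600),.15),onz(S,(120+610*264/720,80+190*220/600),0))
p,r=now()
plan(p,r,[([.186,-.58,.32],10,0),([.27,-.47,.34],0,20)])
plan(np.array([.27,-.47,.34]),tgt_rot(0,20),[([.36,-.32,.32],-5.5,40),([.40,-.30,.30],-5.5,45)])
E
```

```text
[ 0.42896921 -0.34712193  0.15      ] [ 0.42991856 -0.30905721  0.15      ]
[ 0.43566069 -0.45951716  0.15      ] [ 0.43116202 -0.45076542  0.        ]
[0.06, -0.205, -0.604, 0.0, 0.0, 0.078]
[0.62, -0.612, -0.704, -0.034, 0.231, 0.192]
[0.389, -0.75, 0.248, -0.032, 0.233, 0.056]
[0.542, -0.85, 0.41, -0.035, 0.291, 0.054]
```

apply_moves([
  [0.06,-0.2,-0.6,0,0,0.08,0],
  [0.06,-0.2,-0.6,0,0,0.08,0],
  [0.06,-0.2,-0.6,0,0,0.08,0],
  [0.62,-0.61,-0.7,-0.034,0.23,0.19,0],
  [0.62,-0.61,-0.7,-0.034,0.23,0.19,0],
  [0.62,-0.61,-0.7,-0.034,0.23,0.19,0],
  [0.62,-0.61,-0.7,-0.034,0.23,0.19,0],
  [0.62,-0.61,-0.7,-0.034,0.23,0.19,0],
])

```text
time_s: 2.1
tool_pos: [0.2697, -0.4702, 0.3397]
tool_rot: [179.8, -19.9, 0.2]
force: [-0.0, -0.4, -0.1]
grip_width: 0.0309
grasp_force: 0.0
```

Run:
```python
from h import *
T=viewer.get_calibration('top');S=viewer.get_calibration('side')
im=cv2.imread('pics/top0.png'); h=cv2.cvtColor(im,cv2.COLOR_BGR2HSV)
m=(((h[...,0]<8)|(h[...,0]>172))&(h[...,1]>110)).astype('uint8')
m=cv2.morphologyEx(m,cv2.MORPH_CLOSE,np.ones((5,5)))
k,l,s,c=cv2.connectedComponentsWithStats(m)
for i in range(1,k):
    if s[i,4]>100: print(s[i],c[i])
cv2.imwrite('pics/t2.png',cv2.resize(im[150:350,300:512],(636,600)))
```

```text
[ 88   8  19  20 279] [96.90322581 17.42293907]
[154  73  17  16 221] [161.95475113  80.45701357]
[ 316   99   61   57 2733] [345.85473838 127.0629345 ]
[ 405  213   73   58 3402] [441.48265726 242.85890653]
```

View pics/t2.png

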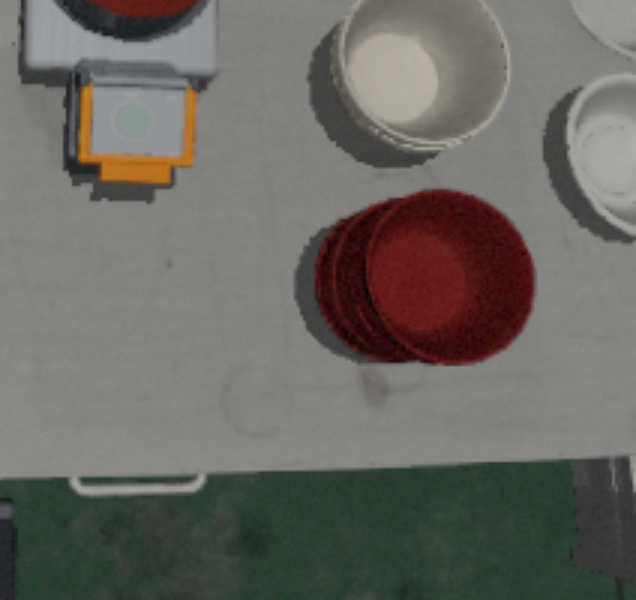

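Run:
```python
from h import *
p,r=now(); print(env.get_obs()['qpos'].round(0))
plan(p,r,[([.34,-.32,.33],-5.5,40),([.38,-.28,.27],-5.5,48)])
plan(np.array([.38,-.28,.27]),tgt_rot(-5.5,48),[([.43,-.192,.16],-5.5,48)])
```

```text
[ 75.  -3.  -4.  94. -19.  83. -18.]
[0.317, -0.75, 0.164, -0.031, 0.234, 0.059]
[0.404, -0.95, 0.514, -0.036, 0.327, 0.057]
[-0.27, -0.462, 0.522, 0.0, 0.0, 0.0]
```

apply_moves([
  [0.32,-0.75,0.16,-0.03,0.23,0.06,0],
  [0.32,-0.75,0.16,-0.03,0.23,0.06,0],
  [0.32,-0.75,0.16,-0.03,0.23,0.06,0],
  [0.4,-0.95,0.51,-0.036,0.327,0.057,0],
  [0.4,-0.95,0.51,-0.036,0.327,0.057,0],
  [0.4,-0.95,0.51,-0.036,0.327,0.057,0],
  [0.4,-0.95,0.51,-0.036,0.327,0.057,0],
  [0.4,-0.95,0.51,-0.036,0.327,0.057,0],
  [0.4,-0.95,0.51,-0.036,0.327,0.057,0],
])

```text
time_s: 3.0
tool_pos: [0.392, -0.2965, 0.2328]
tool_rot: [-161.9, -49.5, -18.7]
force: [0.3, -0.8, 0.3]
grip_width: 0.0003
grasp_force: 0.0
```

Run:
```python
from h import *
p,r=now(); print(env.get_obs()['qpos'].round(0),env.get_obs()['tool_rot'])
plan(p,r,[([.43,-.192,.16],-5.5,48),([.44,-.192,.12],-5.5,48)])
```

```text
[ 58. -17.  11. 132. -55.  61.  -4.] [-161.92165936  -49.50470302  -18.66501934]
[-0.268, -0.452, 0.406, -0.095, -0.033, -0.097]
[-0.39, -0.416, 0.569, -0.095, -0.033, -0.097]
```

Run:
```python
from h import *
p,r=now()
plan(p,r,[([.46,-.21,.16],-5.5,42),([.485,-.197,.13],-5.5,42)])
```

```text
[-0.157, -0.376, 0.518, -0.1, -0.103, -0.092]
[-0.208, -0.42, 0.713, -0.1, -0.103, -0.092]
```

apply_moves([
  [-0.16,-0.38,0.52,-0.1,-0.1,-0.09,0],
  [-0.16,-0.38,0.52,-0.1,-0.1,-0.09,0],
  [-0.16,-0.38,0.52,-0.1,-0.1,-0.09,0],
  [-0.21,-0.42,0.71,-0.1,-0.1,-0.09,0],
  [-0.21,-0.42,0.71,-0.1,-0.1,-0.09,0],
  [-0.21,-0.42,0.71,-0.1,-0.1,-0.09,0],
  [-0.21,-0.42,0.71,-0.1,-0.1,-0.09,0],
])

```text
time_s: 3.7
tool_pos: [0.4919, -0.2007, 0.1255]
tool_rot: [-179.4, -42.1, -5.9]
force: [-0.2, -0.8, 0.4]
grip_width: 0.0002
grasp_force: 0.0
```

Run:
```python
from h import *
p,r=now(); print(p,r.as_matrix()[:,2],env.get_obs()['qpos'].round(0),env.get_obs()['tool_rot'])
im=viewer.read_camera('wrist'); cv2.imwrite('pics/w1.png',im[:,:,::-1])
a=viewer.read_camera('side');cv2.imwrite('pics/s2.png',cv2.resize(a[80:300,180:400,::-1],(600,600)))
plan(p,r,[([.485,-.197,.13],-5.5,42)])
```

```text
[ 0.4919268  -0.20071042  0.1255497 ] [ 0.66843778 -0.05791344 -0.74150992] [ 46. -17. -11. 140. -53.  28. -21.] [-179.37419589  -42.1360253    -5.88448723]
[-0.012, -0.015, -0.041, -0.004, -0.002, -0.003]
```

View pics/w1.png

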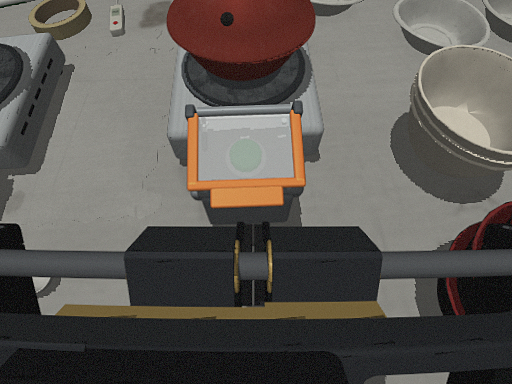

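View pics/s2.png

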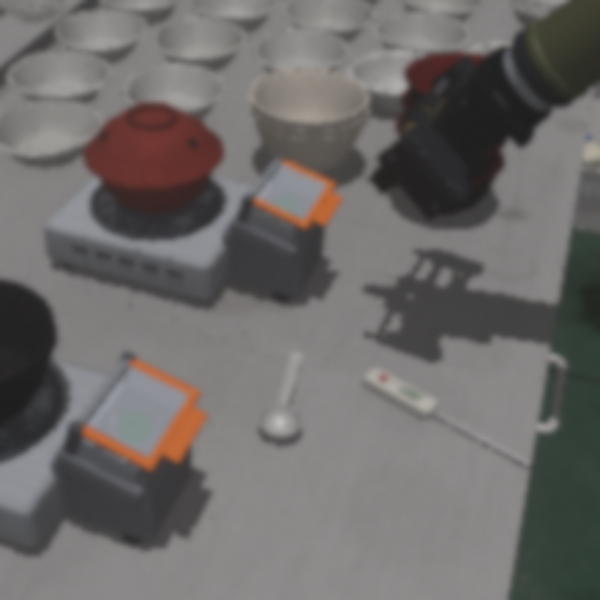

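The tool is tilted 42° in front of the lip, with the fingertips near column 254. The lip spans columns 211–284 with its front edge near row 204. I'll refine its position from this view.

Run:
```python
from h import *
W=viewer.get_calibration('wrist')
T=viewer.get_calibration('top')
f=lambda u,v:(130+u*300/720,60+v*250/600)
for px,z in [((211,205),.1),((284,203),.1),((248,189),.104),((195,113),.124),((297,110),.124),((246,154),.1)]: print(px,onz(W,px,z).round(4))
print(tri([ray(W,(248,204)),ray(T,f(516,361))]))
print(tri([ray(W,(246,154)),ray(T,f(513,313))]), 'button')
p,r=now(); print(proj(W,p))
```

```text
(211, 205) [ 0.5187 -0.1724  0.1   ]
(284, 203) [ 0.5146 -0.2285  0.1   ]
(248, 189) [ 0.5275 -0.2019  0.104 ]
(195, 113) [ 0.5907 -0.165   0.124 ]
(297, 110) [ 0.585  -0.2476  0.124 ]
(246, 154) [ 0.5628 -0.2034  0.1   ]
(array([ 0.51460368, -0.19973825,  0.10252948]), [np.float64(0.001286388262944649), np.float64(0.0012863882629446021)])
(array([ 0.56496982, -0.20191058,  0.09530596]), [np.float64(0.0017753458974259907), np.float64(0.001775345897425986)]) button
[np.float64(252.48520452488663), np.float64(222.81597017229305)]
```

Run:
```python
from h import *
p,r=now()
plan(p,r,[([.488,-.199,.10],-4.5,42),([.488,-.199,.075],-4.5,42),([.502,-.2,.078],-4.5,42),([.515,-.2005,.08],-4.5,42)])
```

```text
[-0.098, -0.012, 0.083, 0.005, -0.002, -0.014]
[-0.182, -0.011, 0.175, 0.005, -0.002, -0.014]
[-0.119, -0.013, 0.211, 0.005, -0.002, -0.014]
[-0.065, -0.017, 0.248, 0.005, -0.002, -0.014]
```

apply_moves([
  [-0.1,-0.012,0.08,0.005,0,-0.014,0],
  [-0.18,-0.011,0.175,0.005,0,-0.014,0],
  [-0.18,-0.011,0.175,0.005,0,-0.014,0],
  [-0.12,-0.013,0.21,0.005,0,-0.014,0],
  [-0.065,-0.017,0.25,0.005,0,-0.014,0],
  [-0.065,-0.017,0.25,0.005,0,-0.014,0],
])

```text
time_s: 4.4
tool_pos: [0.5149, -0.201, 0.0784]
tool_rot: [-179.8, -42.1, -4.8]
force: [-0.6, 0.2, 0.0]
grip_width: 0.0005
grasp_force: 0.0
```

Run:
```python
from h import *
p,r=now(); print(p,r.as_matrix()[:,2],env.get_obs()['qpos'].round(0),env.get_obs()['force'])
plan(p,r,[([.515,-.2005,.106],-4.5,42),([.518,-.2008,.126],-4.5,42),([.526,-.2014,.1455],-4.5,42),([.5385,-.2024,.162],-4.5,42),([.545,-.203,.17],-4.5,42)])
```

```text
[ 0.51488759 -0.20100595  0.07839146] [ 0.66820772 -0.05152186 -0.74218861] [ 87. -11. -52. 139. -75.  28.   1.] [-0.57949554  0.1861499   0.04425516]
[0.093, -0.003, -0.102, -0.001, -0.001, -0.002]
[0.171, -0.003, -0.166, -0.001, -0.001, -0.002]
[0.266, -0.004, -0.212, -0.001, -0.001, -0.002]
[0.368, -0.004, -0.231, -0.001, -0.001, -0.002]
[0.419, -0.004, -0.239, -0.001, -0.001, -0.002]
```

apply_moves([
  [0.045,0,-0.05,0,0,0,0],
  [0.09,0,-0.1,0,0,0,0],
  [0.13,0,-0.135,0,0,0,0],
  [0.17,0,-0.165,0,0,0,0],
  [0.22,0,-0.19,0,0,0,0],
  [0.265,0,-0.21,0,0,0,0],
  [0.32,0,-0.22,0,0,0,0],
  [0.37,0,-0.23,0,0,0,0],
  [0.42,0,-0.24,0,0,0,0],
  [0.42,0,-0.24,0,0,0,0],
])

```text
time_s: 5.4
tool_pos: [0.5465, -0.2005, 0.1725]
tool_rot: [180.0, -42.2, -4.2]
force: [0.1, -0.3, 1.4]
grip_width: 0.0004
grasp_force: 0.0
```

Run:
```python
from h import *
p,r=now(); print(p,r.as_matrix()[:,2],env.get_obs()['qpos'].round(0),env.get_obs()['force'])
im=viewer.read_camera('wrist'); a=viewer.read_camera('side')
cv2.imwrite('pics/ws3.png',np.hstack([cv2.resize(im[0:300,100:400],(400,400)),cv2.resize(a[80:280,180:380],(400,400))])[:,:,::-1])
```

```text
[ 0.54653681 -0.20049817  0.17252697] [ 0.66976876 -0.04966534 -0.74090699] [ 73. -17. -39. 131. -56.  35. -22.] [ 0.06036399 -0.34650316  1.35113838]
```

View pics/ws3.png

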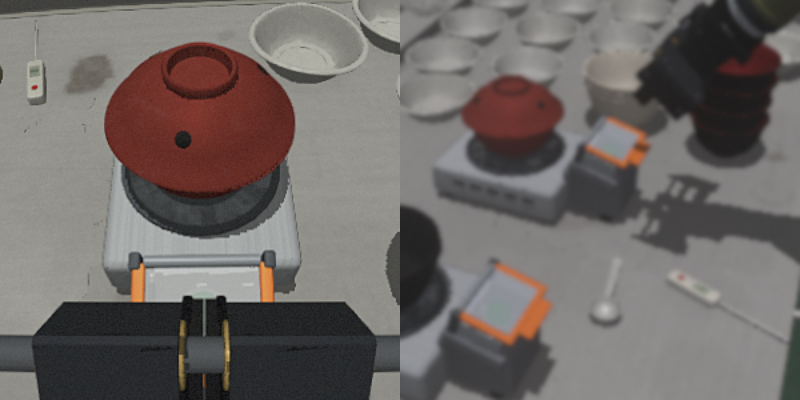

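The guard is still shut: the tip slid past the lip with too shallow a bite. I'll go back and insert deeper.

Run:
```python
from h import *
p,r=now()
plan(p,r,[([.490,-.198,.145],-4.5,42),([.488,-.199,.11],-4.5,42),([.490,-.199,.073],-4.5,42),([.508,-.2005,.075],-4.5,42),([.523,-.2015,.077],-4.5,42)])
```

```text
[-0.29, 0.011, -0.091, -0.003, -0.001, 0.002]
[-0.414, 0.017, 0.033, -0.003, -0.001, 0.002]
[-0.531, 0.017, 0.177, -0.003, -0.001, 0.002]
[-0.457, 0.018, 0.23, -0.003, -0.001, 0.002]
[-0.394, 0.017, 0.273, -0.003, -0.001, 0.002]
```

apply_moves([
  [-0.15,0.01,-0.05,0,0,0,0],
  [-0.29,0.01,-0.09,0,0,0,0],
  [-0.29,0.01,-0.09,0,0,0,0],
  [-0.41,0.017,0.03,0,0,0,0],
  [-0.53,0.017,0.177,0,0,0,0],
  [-0.53,0.017,0.177,0,0,0,0],
  [-0.53,0.017,0.177,0,0,0,0],
  [-0.46,0.018,0.23,0,0,0,0],
  [-0.395,0.018,0.273,0,0,0,0],
  [-0.395,0.018,0.273,0,0,0,0],
])

```text
time_s: 6.5
tool_pos: [0.5235, -0.2014, 0.0764]
tool_rot: [-179.7, -42.0, -4.4]
force: [0.3, 0.2, -0.8]
grip_width: 0.0007
grasp_force: 0.1
```

```bash
cat >> h.py <<'E'
def orange():
    im=viewer.read_camera('side')[...,::-1]; h=cv2.cvtColor(np.ascontiguousarray(im),cv2.COLOR_BGR2HSV)
    m=((h[...,0]>8)&(h[...,0]<22)&(h[...,1]>150)).astype('uint8'); m[190:]=0
    y,x=np.nonzero(m); x,y=x[x>250],y[x>250]; print('orange side',len(x),x.min(),x.max(),y.min(),y.max())
E
python3 - <<'E'
from h import *
p,r=now(); print(p,r.as_matrix()[:,2],env.get_obs()['qpos'].round(0),env.get_obs()['force'])
orange()
plan(p,r,[([.5216,-.2015,.098],-4.5,42),([.5277,-.202,.115],-4.5,42),([.5377,-.2025,.132],-4.5,42),([.5504,-.203,.149],-4.5,42),([.558,-.204,.155],-4.5,42)])
E
```

```text
[ 0.52349541 -0.20140225  0.07635457] [ 0.66799073 -0.04678641 -0.74269739] [ 86.  -9. -52. 138. -75.  26.   1.] [ 0.33732171  0.1623226  -0.81937972]
orange side 109 276 304 146 163
[0.065, 0.001, -0.087, -0.004, -0.0, 0.001]
[0.145, 0.001, -0.129, -0.004, -0.0, 0.001]
[0.239, -0.001, -0.159, -0.004, -0.0, 0.001]
[0.343, -0.003, -0.18, -0.004, -0.0, 0.001]
[0.392, -0.001, -0.176, -0.004, -0.0, 0.001]
```

Lift to about 30° of opening, then check.

apply_moves([
  [0.03,0,-0.045,0,0,0,0],
  [0.065,0,-0.087,0,0,0,0],
  [0.105,0,-0.11,0,0,0,0],
  [0.145,0,-0.13,0,0,0,0],
  [0.145,0,-0.13,0,0,0,0],
])

```text
time_s: 7.05
tool_pos: [0.5277, -0.2019, 0.1167]
tool_rot: [179.9, -42.1, -4.1]
force: [-0.3, -0.8, 0.7]
grip_width: 0.0002
grasp_force: 0.0
```

Run:
```python
from h import *
p,r=now(); print(p,env.get_obs()['force'])
orange()
im=viewer.read_camera('wrist'); a=viewer.read_camera('side')
cv2.imwrite('pics/ws4.png',np.hstack([cv2.resize(im[0:300,100:400],(400,400)),cv2.resize(a[120:200,250:330],(400,400))])[:,:,::-1])
plan(p,r,[([.5377,-.2025,.132],-4.5,42),([.5504,-.203,.149],-4.5,42),([.558,-.204,.155],-4.5,42)])
```

```text
[ 0.52766898 -0.20186047  0.11668688] [-0.26044797 -0.76717271  0.69975406]
orange side 100 276 303 146 163
[0.089, -0.0, -0.023, -0.002, -0.001, 0.004]
[0.193, -0.002, -0.044, -0.002, -0.001, 0.004]
[0.241, -0.0, -0.04, -0.002, -0.001, 0.004]
```

View pics/ws4.png

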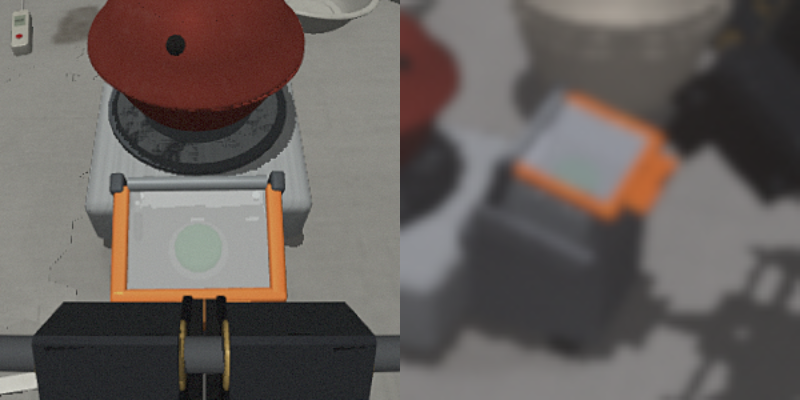

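```bash
cat >> h.py <<'E'
def snap(n):
    im=viewer.read_camera('wrist'); a=viewer.read_camera('side')
    x=np.hstack([cv2.resize(im[100:280,160:340],(400,300)),cv2.resize(a[120:200,250:340],(400,300))])[:,:,::-1]
    cv2.imwrite(f'pics/snap{n}.png',x)
E
python3 - <<'E'
from h import *
p,r=now()
W=viewer.get_calibration('wrist'); print(proj(W,[.5165,-.2005,.1]),proj(W,p))
S=viewer.get_calibration('side'); print('side tcp',proj(S,p),'lip',proj(S,[.5165,-.2005,.1]))
plan(p,r,[([.490,-.198,.125],-4.5,42),([.488,-.199,.10],-4.5,42),([.490,-.199,.073],-4.5,42),([.508,-.2005,.075],-4.5,42),([.523,-.2015,.077],-4.5,42)])
E
```

```text
[np.float64(252.61306578047268), np.float64(244.52846324629132)] [np.float64(252.47290007427915), np.float64(222.80291897634223)]
side tcp [np.float64(298.91610106056805), np.float64(152.55467640187658)] lip [np.float64(302.0699092660227), np.float64(157.85962430743115)]
[-0.103, -0.003, -0.161, -0.003, 0.0, 0.002]
[-0.194, 0.003, -0.075, -0.003, 0.0, 0.002]
[-0.277, 0.003, 0.032, -0.003, 0.0, 0.002]
[-0.203, 0.004, 0.085, -0.003, 0.0, 0.002]
[-0.14, 0.003, 0.128, -0.003, 0.0, 0.002]
```

Run:
```python
from h import *
S=viewer.get_calibration('side');T=viewer.get_calibration('top')
a=viewer.read_camera('side');t=viewer.read_camera('top')
p,r=now(); z=r.as_matrix()[:,2]; x=r.as_matrix()[:,0]
def mark(im,C):
    im=cv2.resize(im,None,fx=5,fy=5,interpolation=cv2.INTER_CUBIC)[:,:,::-1].copy()
    for k,col in [(0,(0,255,0)),(-.02,(255,255,0)),(-.07,(255,0,255))]:
        q=proj(C,p+k*z); cv2.circle(im,(int(q[0]*5+2),int(q[1]*5+2)),4,col,1)
    return im
A=mark(a,S)[550:1050,1250:1650];B=mark(t,T)[750:1250,1550:1950]
cv2.imwrite('pics/mk.png',np.hstack([A,B]))
```

```text
(no output)
```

View pics/mk.png

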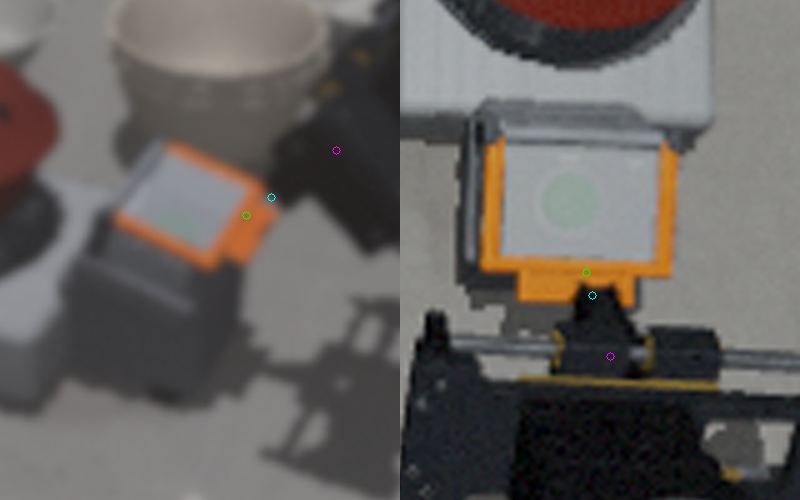

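The fingertip really sits at panel-left (276,185) and panel-right (593,288), well short of the projected TCP (green). I'll triangulate the real tip and lip together.

Run:
```python
from h import *
S=viewer.get_calibration('side');T=viewer.get_calibration('top');W=viewer.get_calibration('wrist')
s=lambda u,v:((1250+u)/5-.4,(550+v)/5-.4); t=lambda u,v:((1550+u-400)/5-.4,(750+v)/5-.4)
p,r=now()
for n,a,b in [('tip',(276,185),(593,288)),('lipR',(279,216),(632,306)),('lipL',(240,262),(518,301)),('rimBL',(168,145),(674,145)),('rimBNear',(118,214),(484,140)),('btn',(180,225),(571,201))]:
    X,e=tri([ray(S,s(*a)),ray(T,t(*b))]); print(n,X.round(4),np.round(e,4), 'tool frame',r.inv().apply(X-p).round(4))
for k in (0,-.01,-.015,-.02): print(k,proj(W,p+k*r.as_matrix()[:,2]), proj(W,p+k*r.as_matrix()[:,2]+.0095*r.as_matrix()[:,0]))
print(p)
```

```text
tip [ 0.5132 -0.1985  0.1389] [0.0022 0.0022] tool frame [ 0.006  -0.0017 -0.0272]
lipR [ 0.513  -0.2249  0.1029] [0.0005 0.0005] tool frame [-0.0168  0.0247  0.0006]
lipL [ 0.5183 -0.1698  0.1041] [0.0028 0.0028] tool frame [-0.0151 -0.0306  0.0007]
rimBL [ 0.5862 -0.245   0.1236] [0.0002 0.0002] tool frame [0.0525 0.0394 0.0351]
rimBNear [ 0.5871 -0.1534  0.1307] [0.0008 0.0008] tool frame [ 0.0528 -0.0521  0.0261]
btn [ 0.5643 -0.1991  0.1012] [0.0001 0.0001] tool frame [ 0.0187 -0.0047  0.0349]
0 [np.float64(252.5145448212069), np.float64(222.80231501699086)] [np.float64(252.51499739006124), np.float64(209.09518802082854)]
-0.01 [np.float64(252.50019895710545), np.float64(228.5454762023997)] [np.float64(252.50044650981926), np.float64(214.2170420194269)]
-0.015 [np.float64(252.49247203547216), np.float64(231.64010206787634)] [np.float64(252.4925985571162), np.float64(216.9805254024924)]
-0.02 [np.float64(252.48433720912823), np.float64(234.89905280715942)] [np.float64(252.4843281712189), np.float64(219.89354542404794)]
[ 0.52679304 -0.20115794  0.1146384 ]
```

The real tip lies about 23 mm short of the reported TCP along the tool axis, which explains both misses. I'll insert that much deeper, watching the force.

Run:
```python
from h import *
p,r=now()
plan(p,r,[([.495,-.199,.12],-4.5,42),([.500,-.199,.085],-4.5,42),([.505,-.2,.060],-4.5,42),([.520,-.201,.061],-4.5,42),([.530,-.202,.062],-4.5,42),([.537,-.2023,.062],-4.5,42)])
```

```text
[-0.1, 0.001, -0.127, -0.004, 0.0, 0.002]
[-0.199, -0.001, 0.02, -0.004, 0.0, 0.002]
[-0.264, 0.003, 0.13, -0.004, 0.0, 0.002]
[-0.205, 0.002, 0.177, -0.004, 0.0, 0.002]
[-0.164, 0.004, 0.207, -0.004, 0.0, 0.002]
[-0.138, 0.002, 0.23, -0.004, 0.0, 0.002]
```

apply_moves([
  [-0.1,0,-0.127,0,0,0,0],
  [-0.1,0,-0.127,0,0,0,0],
  [-0.2,0,0.02,0,0,0,0],
  [-0.264,0,0.13,0,0,0,0],
  [-0.264,0,0.13,0,0,0,0],
  [-0.264,0,0.13,0,0,0,0],
  [-0.205,0.002,0.177,0,0,0,0],
  [-0.185,0.002,0.192,0,0,0,0],
  [-0.164,0.002,0.207,0,0,0,0],
  [-0.164,0.002,0.207,0,0,0,0],
])

```text
time_s: 8.3
tool_pos: [0.5313, -0.2017, 0.0629]
tool_rot: [-179.8, -42.1, -4.3]
force: [-1.1, 0.2, 0.1]
grip_width: 0.0004
grasp_force: 0.0
```

Run:
```python
from h import *
p,r=now(); print(p,env.get_obs()['force'],env.get_obs()['qpos'].round(0))
orange(); snap(1)
plan(p,r,[([.537,-.2023,.062],-4.5,42),([.537,-.2023,.081],-4.5,42),([.543,-.203,.098],-4.5,42),([.553,-.2035,.115],-4.5,42),([.566,-.204,.132],-4.5,42),([.574,-.205,.138],-4.5,42)])
```

```text
[ 0.5312929  -0.20170645  0.06291904] [-1.12743406  0.16327748  0.14182784] [106.  -8. -72. 138. -80.  26.   7.]
orange side 110 276 304 146 163
[0.018, 0.001, 0.023, -0.004, -0.001, 0.002]
[0.082, 0.001, -0.048, -0.004, -0.001, 0.002]
[0.161, 0.002, -0.091, -0.004, -0.001, 0.002]
[0.255, 0.0, -0.12, -0.004, -0.001, 0.002]
[0.361, -0.002, -0.14, -0.004, -0.001, 0.002]
[0.411, 0.0, -0.135, -0.004, -0.001, 0.002]
```

View pics/snap1.png

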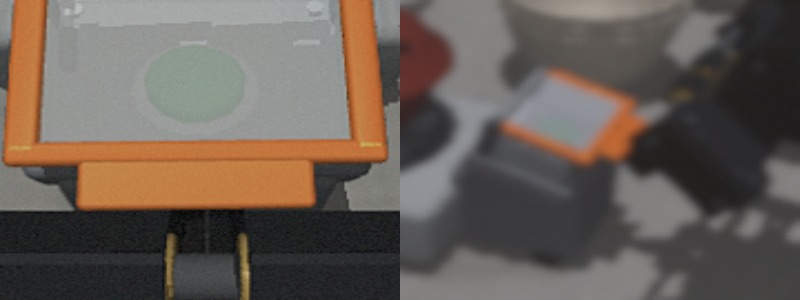

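apply_moves([
  [0.018,0,0.02,0,0,0,0],
  [0.05,0,-0.015,0,0,0,0],
  [0.082,0,-0.048,0,0,0,0],
  [0.12,0,-0.07,0,0,0,0],
  [0.16,0,-0.09,0,0,0,0],
  [0.16,0,-0.09,0,0,0,0],
])

```text
time_s: 9.05
tool_pos: [0.5353, -0.2023, 0.0915]
tool_rot: [-179.9, -41.4, -4.3]
force: [-22.6, 4.3, 1.0]
grip_width: 0.0003
grasp_force: 14.9
```

Run:
```python
from h import *
p,r=now(); print(p,env.get_obs()['force'],env.get_obs()['qpos'].round(0))
orange(); snap(2)
im=viewer.read_camera('wrist'); h=cv2.cvtColor(np.ascontiguousarray(im[...,::-1]),cv2.COLOR_BGR2HSV)
m=((h[...,0]>8)&(h[...,0]<22)&(h[...,1]>150)); y,x=np.nonzero(m[:260]); print('wrist orange',len(x),x.min(),x.max(),y.min(),y.max())
plan(p,r,[([.553,-.2035,.115],-4.5,42),([.566,-.204,.132],-4.5,42),([.574,-.205,.138],-4.5,42)])
```

```text
[ 0.53532317 -0.2023423   0.09149153] [-22.62480552   4.3318634    1.04076967] [103. -15. -67. 136. -75.  33.  -2.]
orange side 80 279 303 140 155
wrist orange 6302 162 495 3 248
[0.144, -0.001, -0.03, -0.003, 0.007, 0.002]
[0.249, -0.003, -0.05, -0.003, 0.007, 0.002]
[0.299, -0.001, -0.046, -0.003, 0.007, 0.002]
```

Run:
```python
from h import *
p=np.array([.5431,-.2025,.0977]); r=tgt_rot(-4.5,42)
plan(p,r,[([.533,-.2018,.096],-4.5,42),([.533,-.2018,.106],-4.5,42),([.535,-.202,.118],-4.5,42),([.540,-.2024,.130],-4.5,42),([.547,-.203,.140],-4.5,42)])
```

```text
[-0.043, 0.0, -0.028, 0.0, 0.0, 0.0]
[-0.01, 0.0, -0.065, 0.0, 0.0, 0.0]
[0.038, 0.001, -0.103, 0.0, 0.0, 0.0]
[0.097, 0.001, -0.13, 0.0, 0.0, 0.0]
[0.156, 0.001, -0.144, 0.0, 0.0, 0.0]
```

apply_moves([
  [-0.043,0,-0.028,0,0,0,0],
  [-0.01,0,-0.065,0,0,0,0],
  [0.01,0,-0.085,0,0,0,0],
  [0.038,0,-0.103,0,0,0,0],
  [0.038,0,-0.103,0,0,0,0],
])

```text
time_s: 9.75
tool_pos: [0.5345, -0.2023, 0.1184]
tool_rot: [-180.0, -42.1, -4.2]
force: [-0.9, -0.8, -0.2]
grip_width: 0.0003
grasp_force: 0.1
```

Run:
```python
from h import *
p,r=now(); print(p,env.get_obs()['force'],env.get_obs()['qpos'].round(0))
orange(); snap(3)
```

```text
[ 0.53450355 -0.20230809  0.11844535] [-0.91793707 -0.80819638 -0.15916617] [ 93. -17. -56. 135. -71.  34.  -7.]
orange side 67 281 302 135 151
```

It works now: the guard is rising and the force is gone. I'll continue along the arc.

apply_moves([
  [0.03,0,-0.014,0,0,0,0],
  [0.06,0,-0.027,0,0,0,0],
  [0.09,0,-0.035,0,0,0,0],
  [0.12,0,-0.042,0,0,0,0],
  [0.12,0,-0.042,0,0,0,0],
])

```text
time_s: 10.4
tool_pos: [0.5476, -0.2035, 0.1415]
tool_rot: [-180.0, -42.1, -4.2]
force: [-0.4, 0.6, -0.9]
grip_width: 0.0007
grasp_force: 0.0
```

Run:
```python
from h import *
p,r=now(); print(p,env.get_obs()['force'],env.get_obs()['qpos'].round(0))
orange(); snap(4)
S=viewer.get_calibration('side')
for e in range(-15,70,10):
    q=np.radians(e); X=np.array([.594,-.207,.122])+.08*np.array([-np.cos(q),.08*np.cos(q),np.sin(q)]); print(e,np.round(proj(S,X)),end=' ')
plan(p,r,[([.555,-.203,.150],-4.5,42),([.566,-.204,.158],-4.5,42),([.576,-.205,.165],-4.5,42)])
```

```text
[ 0.54761229 -0.20354978  0.14154923] [-0.3629675   0.61067246 -0.88111035] [ 89. -17. -54. 132. -66.  35. -13.]
orange side 2 284 285 136 137
-15 [302. 157.] -5 [303. 153.] 5 [304. 149.] 15 [303. 145.] 25 [302. 140.] 35 [300. 136.] 45 [297. 131.] 55 [293. 128.] 65 [289. 124.] [0.056, -0.005, -0.007, -0.003, -0.002, 0.003]
[0.123, -0.004, 0.001, -0.003, -0.002, 0.003]
[0.184, -0.003, 0.008, -0.003, -0.002, 0.003]
```

apply_moves([
  [0.03,0,-0.004,0,0,0,0],
  [0.06,0,-0.006,0,0,0,0],
  [0.09,0,-0.003,0,0,0,0],
  [0.12,0,0,0,0,0,0],
  [0.12,0,0,0,0,0,0],
])

```text
time_s: 11.05
tool_pos: [0.5653, -0.2048, 0.1573]
tool_rot: [-179.9, -42.1, -4.2]
force: [0.8, -0.1, -0.4]
grip_width: 0.0004
grasp_force: 0.0
```

Run:
```python
from h import *
p,r=now(); print(p,env.get_obs()['force'],env.get_obs()['qpos'].round(0))
im=viewer.read_camera('side'); h=cv2.cvtColor(np.ascontiguousarray(im[...,::-1]),cv2.COLOR_BGR2HSV)
m=((h[...,0]>5)&(h[...,0]<25)&(h[...,1]>100)); y,x=np.nonzero(m[100:180,262:320]); print(len(x),x.min()+262,x.max()+262,y.min()+100,y.max()+100)
im=viewer.read_camera('wrist'); h=cv2.cvtColor(np.ascontiguousarray(im[...,::-1]),cv2.COLOR_BGR2HSV)
m=((h[...,0]>5)&(h[...,0]<22)&(h[...,1]>150)).astype('uint8'); k,l,s,c=cv2.connectedComponentsWithStats(m)
print([s[i].tolist() for i in range(1,k) if s[i,4]>100])
cv2.imwrite('pics/w5.png',im[...,::-1]); snap(5)
```

```text
[ 0.56533703 -0.20477068  0.15728584] [ 0.84434572 -0.05788637 -0.44491504] [ 90. -16. -56. 130. -63.  35. -17.]
67 274 291 123 148
[[169, 203, 156, 10, 1170]]
```

The guard now stands open: side orange spans rows 123–148, matching the predicted open lip. Next I'll back out and set up for the button.

Run:
```python
from h import *
p,r=now()
plan(p,r,[([.528,-.201,.14],-4.5,43),([.525,-.2,.11],-4.5,48),([.5245,-.1995,.088],-4.5,52)])
```

```text
[-0.187, -0.005, -0.062, -0.003, 0.012, 0.002]
[-0.299, -0.009, 0.039, -0.003, 0.07, 0.002]
[-0.375, -0.011, 0.119, -0.003, 0.116, 0.002]
```

apply_moves([
  [-0.1,0,-0.03,0,0,0,0],
  [-0.187,-0.005,-0.062,0,0.01,0,0],
  [-0.187,-0.005,-0.062,0,0.01,0,0],
  [-0.3,-0.009,0.04,0,0.07,0,0],
  [-0.3,-0.009,0.04,0,0.07,0,0],
  [-0.375,-0.011,0.12,0,0.115,0,0],
  [-0.375,-0.011,0.12,0,0.115,0,0],
  [-0.375,-0.011,0.12,0,0.115,0,0],
])

```text
time_s: 12.05
tool_pos: [0.5339, -0.2167, 0.1062]
tool_rot: [-178.7, -49.7, -4.6]
force: [-0.4, 0.5, -0.4]
grip_width: 0.0002
grasp_force: 0.0
```

Run:
```python
from h import *
p,r=now(); print(p,env.get_obs()['tool_rot'],env.get_obs()['force'],env.get_obs()['qpos'].round(0))
im=viewer.read_camera('side'); h=cv2.cvtColor(np.ascontiguousarray(im[...,::-1]),cv2.COLOR_BGR2HSV)
m=((h[...,0]>5)&(h[...,0]<25)&(h[...,1]>100)); y,x=np.nonzero(m[100:180,262:320]); print(len(x),x.min()+262,x.max()+262,y.min()+100,y.max()+100)
# view: side + wrist w/ expected points
W=viewer.get_calibration('wrist'); w=viewer.read_camera('wrist'); S=viewer.get_calibration('side'); a=im
print('btn in wrist',np.round(proj(W,[.564,-.2025,.1])),'tcp',np.round(proj(W,p)),'E',np.round(proj(W,p-.023*r.as_matrix()[:,2])))
h=cv2.cvtColor(w,cv2.COLOR_RGB2HSV); g=((h[...,0]>40)&(h[...,0]<90)&(h[...,1]>60)).astype('uint8'); k,l,s,c=cv2.connectedComponentsWithStats(g)
print([(s[i].tolist(),c[i].round()) for i in range(1,k) if s[i,4]>60])
A=cv2.resize(w[60:300,130:370],(400,400)); B=cv2.resize(a[100:200,250:350],(400,400),interpolation=cv2.INTER_CUBIC)
cv2.imwrite('pics/fin.png',np.hstack([A,B])[:,:,::-1])
plan(p,r,[([.5245,-.1995,.088],-4.5,52),([.5825,-.204,.103],-4.5,52)])
```

```text
[ 0.53393476 -0.21668415  0.10620638] [-178.67676309  -49.74221071   -4.58357627] [-0.38434358  0.49648978 -0.37518335] [ 73.  -8. -36. 140. -89.  29.  19.]
65 274 291 122 148
btn in wrist [232. 192.] tcp [254. 223.] E [254. 237.]
[([212, 175, 38, 38, 1111], array([231., 193.]))]
[-0.104, -0.081, 0.02, -0.015, 0.026, -0.001]
[0.141, -0.078, 0.193, -0.015, 0.026, -0.001]
```

View pics/fin.png

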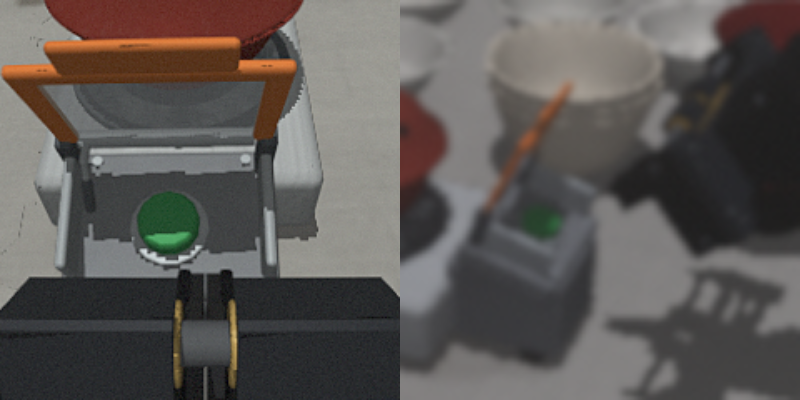

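The guard is up, and the button at wrist pixel (231,193) matches the prediction (232,192). I'll go in above the button.

Run:
```python
from h import *
p,r=now()
plan(p,r,[([.552,-.204,.112],-4.5,48),([.581,-.2045,.106],-4.5,48)])
```

```text
[0.075, -0.057, 0.047, -0.017, -0.02, 0.001]
[0.145, -0.062, 0.177, -0.017, -0.02, 0.001]
```

apply_moves([
  [0.075,-0.057,0.047,-0.017,-0.02,0,0],
  [0.075,-0.057,0.047,-0.017,-0.02,0,0],
  [0.11,-0.06,0.11,-0.017,-0.02,0,0],
  [0.145,-0.062,0.177,-0.017,-0.02,0,0],
  [0.145,-0.062,0.177,-0.017,-0.02,0,0],
])

```text
time_s: 12.65
tool_pos: [0.5822, -0.2033, 0.107]
tool_rot: [179.8, -48.1, -4.1]
force: [-0.0, 1.0, 0.4]
grip_width: 0.0006
grasp_force: 0.0
```

Run:
```python
from h import *
p,r=now(); print(p,env.get_obs()['tool_rot'],env.get_obs()['force'],env.get_obs()['qpos'].round(0))
z=r.as_matrix()[:,2];E=p-.023*z; print('E',E)
n=np.array([.258,-.02,-.966])
for d in (.01,.02,.03): plan(p,r,[(p+d*n,-4.5,48)])
```

```text
[ 0.58218304 -0.20332671  0.10699725] [179.79159239 -48.13716518  -4.12877123] [-0.0095341   0.95216483  0.35196796] [ 70.  -4. -41. 136. -87.  20.  12.]
E [ 0.5651045  -0.20201001  0.12234619]
[-0.027, -0.0, 0.042, -0.001, -0.002, 0.003]
[-0.055, -0.0, 0.084, -0.001, -0.002, 0.003]
[-0.082, -0.0, 0.126, -0.001, -0.002, 0.003]
```

apply_moves([
  [-0.014,0,0.021,0,0,0,0],
  [-0.027,0,0.042,0,0,0,0],
  [-0.038,0,0.059,0,0,0,0],
  [-0.038,0,0.059,0,0,0,0],
])

```text
time_s: 13.05
tool_pos: [0.584, -0.2051, 0.0949]
tool_rot: [179.9, -47.7, -4.2]
force: [0.2, -0.1, 0.6]
grip_width: 0.0004
grasp_force: 0.0
```

Next, 5 mm per call: 0.0137 shift back on x and 0.021 on z.

apply_moves([
  [-0.007,0,0.011,0,0,0,0],
  [-0.014,0,0.021,0,0,0,0],
  [-0.014,0,0.021,0,0,0,0],
])

```text
time_s: 13.35
tool_pos: [0.5854, -0.206, 0.0918]
tool_rot: [179.9, -47.6, -4.2]
force: [-3.1, 1.1, 3.1]
grip_width: 0.0005
grasp_force: 2.0
```

apply_moves([
  [-0.007,0,0.011,0,0,0,0],
  [-0.014,0,0.021,0,0,0,0],
  [-0.014,0,0.021,0,0,0,0],
])

```text
time_s: 13.65
tool_pos: [0.5868, -0.2062, 0.0874]
tool_rot: [179.9, -47.5, -4.2]
force: [-3.2, -0.1, 2.7]
grip_width: 0.0005
grasp_force: 1.8
```

Contact came at z≈0.092 as predicted, with a ~4 N plateau, so the button is travelling. Pressing on.

apply_moves([
  [-0.007,0,0.011,0,0,0,0],
  [-0.014,0,0.021,0,0,0,0],
  [-0.014,0,0.021,0,0,0,0],
])

```text
time_s: 13.95
tool_pos: [0.5886, -0.2066, 0.0834]
tool_rot: [-179.8, -47.6, -4.4]
force: [-23.7, 5.3, 27.5]
grip_width: 0.0004
grasp_force: 16.8
```

apply_moves([
  [-0.007,0,0.011,0,0,0,0],
  [-0.007,0,0.011,0,0,0,0],
])

```text
time_s: 14.15
tool_pos: [0.5929, -0.2087, 0.085]
tool_rot: [-180.0, -47.9, -4.3]
force: [-6.6, 0.9, 22.4]
grip_width: 0.0006
grasp_force: 11.4
```

Hard stop reached (about 33 N normal after ~8.5 mm of travel). Now I'll withdraw up off the button and out to the front.

apply_moves([
  [0.014,0,-0.021,0,0,0,0],
  [0.027,0,-0.042,0,0,0,0],
  [0.04,0,-0.063,0,0,0,0],
  [0.04,0,-0.063,0,0,0,0],
  [-0.03,0,-0.11,0,0,0,0],
  [-0.09,0,-0.15,0,0,0,0],
  [-0.15,0,-0.19,0,0,0,0],
  [-0.15,0,-0.19,0,0,0,0],
])

```text
time_s: 14.95
tool_pos: [0.5419, -0.2048, 0.0845]
tool_rot: [179.9, -47.1, -4.2]
force: [-0.3, -0.1, 0.4]
grip_width: 0.0004
grasp_force: 0.0
```

Run:
```python
from h import *
p,r=now(); print(p,env.get_obs()['force'],env.get_obs()['qpos'].round(0))
w=viewer.read_camera('wrist'); W=viewer.get_calibration('wrist'); cv2.imwrite('pics/w9.png',w[...,::-1])
h=cv2.cvtColor(w,cv2.COLOR_RGB2HSV); g=((h[...,0]>40)&(h[...,0]<90)&(h[...,1]>60)).astype('uint8'); k,l,s,c=cv2.connectedComponentsWithStats(g)
print([(s[i].tolist(),c[i].round(1)) for i in range(1,k) if s[i,4]>40])
B=np.array([.564,-.2025,.1]); n=np.array([.258,-.02,-.966])
print('out',np.round(proj(W,B),1),'in',np.round(proj(W,B+.008*n),1))
im=viewer.read_camera('side'); h=cv2.cvtColor(im,cv2.COLOR_RGB2HSV)
m=((h[...,0]>5)&(h[...,0]<25)&(h[...,1]>100)); y,x=np.nonzero(m[100:180,262:320]); print(len(x),x.min()+262,x.max()+262,y.min()+100,y.max()+100)
def gs(h):
    m=((h[...,0]>45)&(h[...,0]<80)&(h[...,1]>90))[130:175,262:320]; y,x=np.nonzero(m); return len(x),x.mean()+262,y.mean()+130
print('green side',gs(h)); S=viewer.get_calibration('side'); print(proj(S,B),proj(S,B+.008*n))
```

```text
[ 0.54192562 -0.20477992  0.08453303] [-0.25288193 -0.11376665  0.39145034] [ 67.  -6. -35. 140. -89.  23.  17.]
[([225, 168, 40, 37, 1158], array([244.4, 186.3]))]
out [247.9 181. ] in [248.1 184.9]
66 274 291 122 148
green side (14, np.float64(284.85714285714283), np.float64(156.64285714285714))
[np.float64(285.99284530643905), np.float64(154.37074074733323)] [np.float64(285.2030604968557), np.float64(156.5137844452659)]
```

Button centroid matches the fully-in prediction in both views (side row 156.6 against 156.5 predicted in, 154.4 out). The guard is unchanged and open, and the tool is free with zero force. Handing in.

```bash
python3 -c "
from cell import env
print(env.sign_off())"
```

```text
the job is handed in; nothing more can be done
None
```

I handed the job in at about 15 s: the red bowl's warmer has its guard standing open and its green button pressed fully in, going by the camera check just before. The first two lifts missed the lip, and I touched nothing else that I know of, though I took no final picture of the bowls and loose items.

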